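Get the weighing pan out from between two fruit crates

ROBOT

A 6-joint arm with a two-finger parallel gripper is mounted at the origin on the work surface. World frame = base frame: x ahead of the robot, y to its left, z up, the work surface at z = 0. Lengths are in m, angles in rad, forces in N, time in s.
With the tool pointing down it reaches from about 0.4 to 0.825 m from the base axis. Payload 7 kg.
Tool frame: the origin (TCP) lies midway between the tips of the shut fingers; the grasp point (between the pads) lies ctrl.grasp_offset behind it (ctrl.grasp_offset is the distance from the TCP to the grasp point, in m); y points along the fingers, z is the direction in which the jaws open and shut, and the axes are right-handed (so a half turn about y gives the same grasp; the last joint's range is limited). The gripper opens to 85 mm and grips with 20 to 120 N. Pads are 22 mm wide; open, the fingers measure 114 mm over their backs; the gripper's body (76 mm by 85 mm) begins 54 mm behind the grasp point. The pads swing forward as they close: fully open they stand 13 mm farther back than shut.
Start: joints at [1.479, 0.359, 0.012, 0, -1.224, -0.288], TCP at [0.25, 0.627, 0.231] pointing down, gripper open.
Joint ranges: [-3.07, 3.07], [-1.43, 2.12], [-1.02, 1.25], [-3.03, 1.67], [-3.05, -0], [-3.03, 3.03]. Speed limits (rad/s): [2.39, 2.39, 3.01, 3.14, 3.14, 3.14].

INTERFACE

Orientations are given as a rotation vector (axis times angle).
In Python, from station import ctrl, viewer gives the robot as it stands.
- The arm moves only by the tool step_arm, never from a script. Its argument "commands" is text: rows parted by semicolons, each of 4 numbers parted by spaces: the shift along the tool's x, y, z in m, then the turn about the tool's y in units of 10 degrees (1.0 is 10 degrees). In form: x y z yaw; .... A call has 1 to 12 rows; each row is the pose to reach, as a shift and turn from the pose commanded when the call began, along the tool's axes at that moment; what a row does not reach only later rows make up. A row lasts 1/8 s, in which the tool goes at most 62.5 mm and 10.7 degrees, less where a joint would pass 70% of its speed; a pose out of reach is approached as far as the arm can. A call with a gripper value outside its range is refused whole. "jaw" is the opening, from 0 (shut) to 1 (fully open), set as the call begins (left out, the last holds). The fingers move at their own pace and stop on an object; "force" is the grip in N (left out, the last holds). Time passes only in rows, so rows that repeat a pose let the fingers close. It gives the time, the measured TCP pose, the force and the opening at its end, in the units of the state.
- ctrl.sense(): the state, without advancing time (a new reading comes with each control period).
- viewer.grab_frame(name): name is "scene" or "top" or "wrist"; returns a dict with "pixels" (400x640x3 uint8, red, green, blue), "z_map" (400x640 float32, m along the optical axis (not along the pixel's ray), 0 where there is no reading), "fovy" (degrees; the focal length in pixels is half the picture's height over the tangent of half this angle, whatever the lens; pixels are square), "cx", "cy" (the principal point, pixels), "cam_to_world" (4x4, takes a point from camera to world coordinates). Camera axes: x right, y down, z forward; pixel columns grow to the right and rows downward; lengths in m; the calibration is good to about 2 mm. The wrist camera is an equidistant fisheye: a pixel r from the principal point sees the ray r / f radians off the axis. A picture is of the moment at which its call begins.
- ctrl.close_job(): hands the job in, once; it reports no verdict.
The state is a dict: "time": time; "q": joint angles; "dq": joint speeds; "tau": joint torques, N m; "eef_pos": TCP position; "tcp_rot": TCP orientation; "force": force on the tool from outside, world axes, zero at the start; "wrist_torque": the same for the moment, N m; "opening": finger opening in m.
Only numpy, scipy, OpenCV 4.12 (cv2) and the standard library are available. Lean on these libraries where they do the work, as an engineer would, in place of code of your own. Each camera call takes 0.05 s, during which the arm holds its last target.

TASK

At the market stall the scale's steel weighing pan has been left in the stack, between two wooden crates. Lift the upper crate off, put the pan back on the plate of the scale, centred and square to it, and stack the upper crate straight on the lower crate again, its edges in line. Set things down rather than dropping them, and leave the lower crate where it stands.

Things in the scene. Friction and masses are not known exactly. Their poses are not given: they have to be found in the camera images.
- upper_crate_centre (a point): Centre, half-way up, of the upper crate: open, slatted, empty, wood, 200 (x) x 150 (y) x 65 (z) mm, 0.3-0.5 kg, walls and floor 8 mm. A centre board 12 mm thick along y, from floor to rim, makes two bays each 86 mm long in x: grip it from above, closing along x. Starts on the pan. The table half-way between lower crate and scale is always clear: room to rest it there at the stack's yaw.
- pan_centre (a point): Centre, half-way up, of the steel weighing pan: open, 200 (x) x 150 (y) x 50 (z) mm, 0.35-0.6 kg, walls 5, floor 4 mm. A lift bar 10 mm wide (x) and 22 mm high crosses it at the middle along y, its top level with the rim, 24 mm clear above the floor: grip it from above, closing along x. Starts on the lower crate's rim, under the upper crate.
- lower_crate: Lower wooden crate, holding kiwis below its rim: 200 (x) x 150 (y) x 75 (z) mm, about 2 kg, loose on the table, its own centre board level with the rim. Origin at the centre of its underside, on the table. Pan and upper crate start in line with it within 5 mm and 2 degrees. Yaw within 0.3 rad of the world's.
- scale_plate (a point): Centre of the top of the scale's flat aluminium plate, 210 (x) x 160 (y) mm, 70 mm above the table, no upstands. The scale is a low grey box, 230 x 180 mm, fixed to the table. Yaw within 0.3 rad of the world's.

How it is judged:
By the outcome, as a careful person would: the job done as asked, in the order asked, and still so for the second after the job is handed in, with the robot touching nothing.
It also fails if it takes over 67 s, if anything falls off the work surface, if the arm or the gripper's body presses on something with over 40 N, if the wrist force passes 120 N, or if a joint passes its speed limit or range.

## Working session

There is one attempt and no reset: what is moved stays moved. The work goes in short steps, Python scripts to look and compute and a tool call to move; the robot and the scene stay as the last step left them, time stands still between calls to the robot, and variables do not carry over. Pictures are saved under pics/ and viewed, and the job is handed in when it is done.

Besides the shell and the picture viewer there is one more tool, called as a command line: name --argument value ..., lists and objects as JSON in quotes. step_arm: Moves the arm, as the interface text tells. Its arguments: {"type":"object","properties":{"commands":{"type":"string"},"jaw":{"type":"number"},"force":{"type":"number"}},"required":["commands"]}

```bash
ls; mkdir -p pics; cat > h.py <<'E'
import numpy as np, cv2
from station import ctrl, viewer
def grab(n,save=None):
    f=viewer.grab_frame(n)
    if save: cv2.imwrite('pics/'+save,cv2.cvtColor(f['pixels'],cv2.COLOR_RGB2BGR))
    return f
def pts(f):  # pinhole world points
    h,w=f['z_map'].shape; fl=h/2/np.tan(np.radians(f['fovy'])/2)
    u,v=np.meshgrid(np.arange(w),np.arange(h)); z=f['z_map']
    P=np.stack([(u-f['cx'])/fl*z,(v-f['cy'])/fl*z,z],-1)
    T=f['cam_to_world']; return P@T[:3,:3].T+T[:3,3]
E
python3 - <<'E'
from h import *
print(ctrl.sense(),ctrl.grasp_offset)
for n in ['scene','top','wrist']:
    f=grab(n,n+'0.png'); print(n,f['fovy'],f['cx'],f['cy'],f['cam_to_world'].round(3).tolist())
    np.savez('/tmp/'+n+'0.npz',**f)
E
```

```text
pics
{'time': 0.0, 'q': array([ 1.47907379e+00,  3.59386298e-01,  1.10584626e-02, -3.35083614e-04,
       -1.22410930e+00, -2.88105077e-01]), 'dq': array([ 1.29441100e-03,  5.15614517e-05,  4.68784413e-04, -5.38419569e-04,
       -1.51303913e-03,  3.67173381e-05]), 'tau': array([ 2.43380171e-03, -5.83318734e+01,  2.93418485e+01,  6.93671778e+00,
       -5.97499122e-03, -2.29040518e-05]), 'eef_pos': array([0.25011102, 0.62643114, 0.23036661]), 'tcp_rot': array([-0.38701017, -2.0117503 ,  2.01516165]), 'force': array([ 0.42072395, -0.03699541, -0.20991285]), 'wrist_torque': array([0.02349348, 0.02571728, 0.01754277]), 'opening': 0.0860048782567279} 0.0187
scene 54.606977242447854 322.6836410703656 200.70369940187487 [[-0.829, 0.466, -0.309, 0.795], [0.559, 0.68, -0.474, 0.421], [-0.01, -0.566, -0.824, 0.817], [0.0, 0.0, 0.0, 1.0]]
top 44.39894397816225 316.1641650416147 195.0323573626626 [[-0.024, -0.997, 0.069, 0.449], [-1.0, 0.024, 0.002, 0.011], [-0.004, -0.069, -0.998, 1.2], [0.0, 0.0, 0.0, 1.0]]
wrist 65.70646984690485 315.76874977840356 201.8653541159483 [[-0.371, -0.889, -0.269, 0.318], [-0.929, 0.356, 0.105, 0.599], [0.002, 0.289, -0.957, 0.373], [0.0, 0.0, 0.0, 1.0]]
```

View pics/scene0.png

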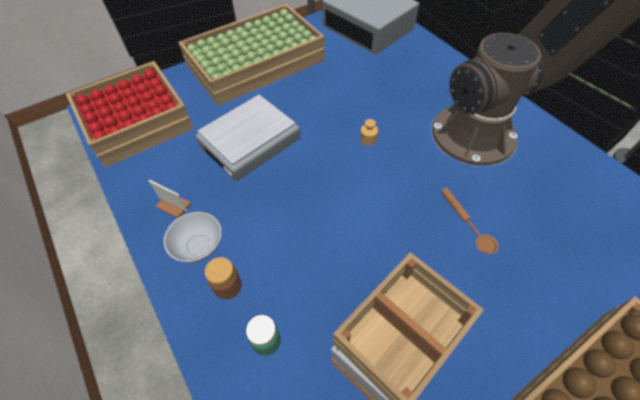

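View pics/top0.png

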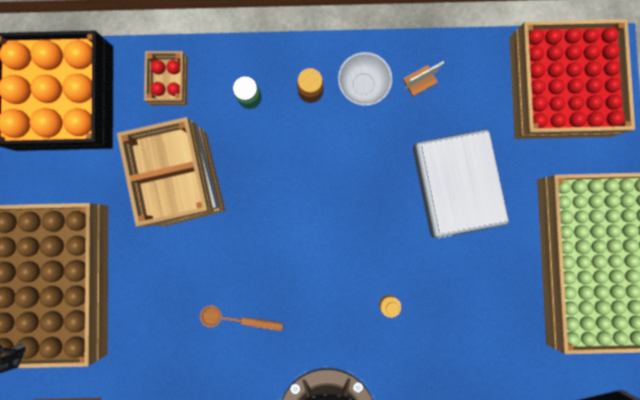

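View pics/wrist0.png

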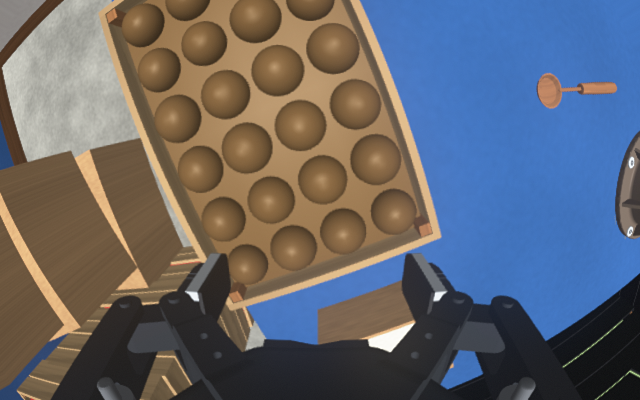

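```bash
python3 - <<'E'
from h import *
for cam in ['top','scene']:
    f=dict(np.load(f'/tmp/{cam}0.npz')); P=pts(f)
    X=P[...,0];Y=P[...,1];Z=P[...,2]
    tab=(abs(X-.5)<.05)&(abs(Y)<.1); print(cam,'table z',np.median(Z[tab]))
    for nm,zl,zh,xr,yr in [('upper',.18,.2,(.3,.85),(.1,.5)),('scale',.06,.08,(.3,.8),(-.5,-.1))]:
        m=(Z>zl)&(Z<zh)&(X>xr[0])&(X<xr[1])&(Y>yr[0])&(Y<yr[1])
        n,l,s,_=cv2.connectedComponentsWithStats(m.astype(np.uint8))
        for k in range(1,n):
            if s[k,4]<150: continue
            q=P[l==k][:,:2]
            (c,sz,a)=cv2.minAreaRect((q*1000).astype(np.float32))
            print(nm,s[k,4],np.round(c,1),np.round(sz,1),a,'z',np.median(Z[l==k]))
    # floor
    m=(Z>.128)&(Z<.15)&(X>.5)&(X<.75)&(Y>.15)&(Y<.45); print('floor',np.median(Z[m]), m.sum())
E
```

```text
top table z -0.0020849057130365445
upper 2047 [576.6 333.6] [200.9 152.2] 11.631759643554688 z 0.18769297518811956
scale 236 [ 728.4 -480.1] [141.1  19.8] 6.972823619842529 z 0.06942907725204894
scale 6231 [ 549.2 -330.9] [210.4 162.9] 9.280477523803711 z 0.06759601280194039
floor 0.13160581047750108 3948
scene table z 8.394634157404823e-05
upper 3572 [575.9 334.8] [202.  150.3] 11.552748680114746 z 0.18991521977851633
scale 3441 [ 549.4 -328.7] [210.6 163.5] 9.424911499023438 z 0.06960279437504846
scale 318 [ 729.6 -478.8] [  8.7 140.7] 89.7796401977539 z 0.0704208745269525
floor 0.13347811615814076 6136
```

```bash
cat >> h.py <<'E'
from scipy.spatial.transform import Rotation as R
def go(x,y,z,yawdeg):
    """shift/turn in tool axes; yawdeg = world yaw of jaw axis (mod 180)"""
    s=ctrl.sense(); M=R.from_rotvec(s['tcp_rot']).as_matrix()
    d=M.T@(np.array([x,y,z])-s['eef_pos'])
    zj=M[:,2]; cur=np.degrees(np.arctan2(zj[1],zj[0]))
    dy=(yawdeg-cur+90)%180-90
    print('t',round(s['time'],2),'tcp',s['eef_pos'].round(4),'yaw',round(cur,2),'ydown',M[:,1].round(4),'F',s['force'].round(1),'open',round(s['opening'],4))
    print('shift',d.round(4),'turn10',round(-dy/10,3),'q6',s['q'][5].round(2))
E
python3 - <<'E'
from h import *
go(.576,.334,.28,11.6)
E
```

```text
t 0.15 tcp [0.2501 0.6265 0.2306] yaw -111.76 ydown [-3.0e-04 -1.3e-03 -1.0e+00] F [-0.1 -0.3  0.3] open 0.0853
shift [-0.4111 -0.0492  0.1509] turn10 5.664 q6 -0.29
```

step_arm --commands "-0.03 -0.03 0.01 0.4; -0.075 -0.05 0.03 1.0; -0.12 -0.05 0.045 1.6; -0.165 -0.05 0.06 2.2; -0.21 -0.05 0.075 2.8; -0.255 -0.05 0.09 3.4; -0.3 -0.05 0.11 4.0; -0.345 -0.05 0.125 4.6; -0.385 -0.05 0.14 5.2; -0.411 -0.05 0.151 5.66; -0.411 -0.05 0.151 5.66; -0.411 -0.05 0.151 5.66" --jaw 1 --force 60

```text
time: 1.65
eef_pos: [0.5757, 0.3344, 0.281]
tcp_rot: [-1.106, -1.357, 1.358]
force: [-0.8, 0.6, 0.1]
opening: 0.0852
```

```bash
python3 - <<'E'
from h import *
go(.5762,.3342,.149,11.6)
f=grab('wrist','w1.png'); grab('top','t1.png')
E
```

```text
t 1.65 tcp [0.5757 0.3344 0.281 ] yaw -168.32 ydown [-5.e-04 -2.e-04 -1.e+00] F [-0.8  0.6  0.1] open 0.0852
shift [-0.0002  0.132  -0.0005] turn10 0.008 q6 -0.61
```

View pics/w1.png

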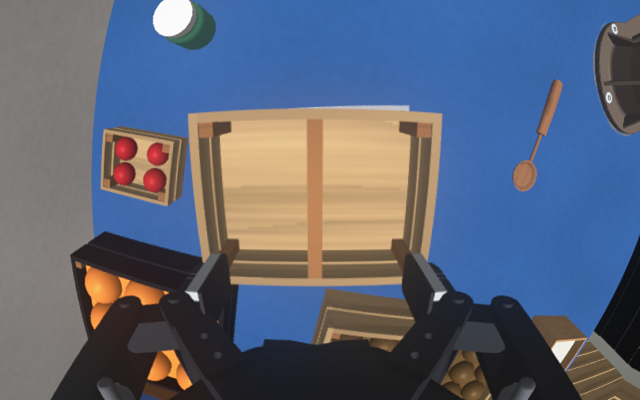

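The board (column ~315) runs parallel and midway between the fingers (~205 and ~425), so the tool is square to the crate. I'm going down.

step_arm --commands "0 0.02 0 0; 0 0.045 0 0; 0 0.07 0 0; 0 0.09 0 0; 0 0.107 0 0; 0 0.119 0 0; 0 0.127 0 0; 0 0.132 0 0; 0 0.132 0 0"

```text
time: 2.88
eef_pos: [0.576, 0.3342, 0.1493]
tcp_rot: [-1.106, -1.357, 1.357]
force: [-0.3, 0.4, 0.3]
opening: 0.0853
```

step_arm --commands "0 0 0 0; 0 0 0 0; 0 0 0 0; 0 0 0 0; 0 0 0 0; 0 0 0 0; 0 0 0 0; 0 0 0 0" --jaw 0 --force 60

```text
time: 3.88
eef_pos: [0.5761, 0.3344, 0.1496]
tcp_rot: [-1.106, -1.358, 1.357]
force: [-0.6, 0.5, 3.4]
opening: 0.0114
```

```bash
python3 - <<'E'
from h import *
go(.5762,.3342,.149,11.6)
f=grab('wrist','w2.png')
E
```

```text
t 3.88 tcp [0.5761 0.3344 0.1496] yaw -168.36 ydown [ 4.e-04  2.e-04 -1.e+00] F [-0.6  0.5  3.4] open 0.0114
shift [-0.0002  0.0006 -0.    ] turn10 0.004 q6 -0.61
```

View pics/w2.png

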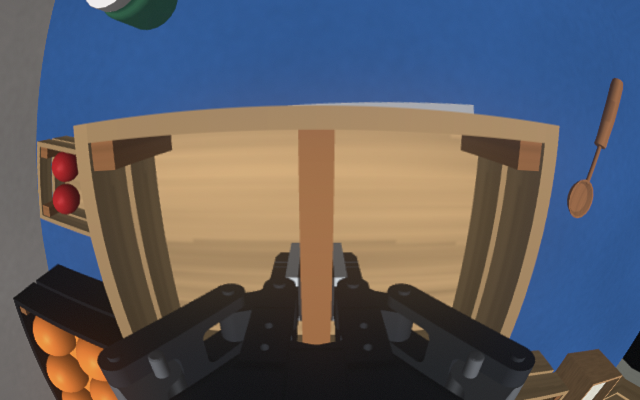

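The pads hold the board at column ~317, with an opening of 11.4 mm. Lifting.

step_arm --commands "0 -0.004 0 0; 0 -0.01 0 0; 0 -0.02 0 0; 0 -0.035 0 0; 0 -0.05 0 0; 0 -0.065 0 0; 0 -0.08 0 0; 0 -0.09 0 0; 0 -0.09 0 0; 0 -0.09 0 0"

```text
time: 5.18
eef_pos: [0.5757, 0.3341, 0.2386]
tcp_rot: [-1.106, -1.356, 1.358]
force: [0.0, -0.3, -4.1]
opening: 0.0117
```

```bash
python3 - <<'E'
from h import *
go(.5625,.003,.24,11.6)
f=grab('scene','s3.png')
E
```

```text
t 5.17 tcp [0.5757 0.3341 0.2386] yaw -168.37 ydown [-9.e-04 -5.e-04 -1.e+00] F [ 0.  -0.3 -4.1] open 0.0117
shift [-0.3216 -0.0012  0.0796] turn10 0.003 q6 -0.61
```

View pics/s3.png

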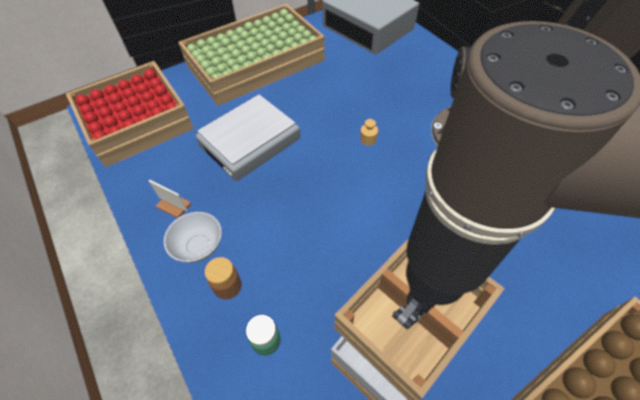

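The crate is held (force −4.1 N) and clear of the pan, whose rim shows at (370,370). Carrying it to the midpoint.

step_arm --commands "-0.01 0 0.0025 0; -0.035 0 0.009 0; -0.07 0 0.017 0; -0.11 0 0.027 0; -0.15 0 0.037 0; -0.19 0 0.047 0; -0.23 0 0.057 0; -0.265 0 0.066 0; -0.295 0 0.073 0; -0.314 0 0.078 0; -0.322 0 0.08 0; -0.322 0 0.08 0"

```text
time: 6.72
eef_pos: [0.5625, 0.0024, 0.2393]
tcp_rot: [-1.107, -1.357, 1.357]
force: [1.0, 0.1, -3.3]
opening: 0.0115
```

```bash
python3 - <<'E'
from h import *
go(.5625,.003,.0246,11.6)
f=grab('scene','s4.png'); P=pts(f); np.savez('/tmp/s4.npz',**f)
t=grab('top','t4.png'); np.savez('/tmp/t4.npz',**t)
X,Y,Z=P[...,0],P[...,1],P[...,2]
for n,F in (('scene',f),('top',t)):
  P=pts(F);X,Y,Z=P[...,0],P[...,1],P[...,2]
  m=(abs(X-.56)<.15)&(abs(Y)<.12)&(Z>.13)&(Z<.17); 
  for c in ((-1,-1),(-1,1),(1,-1),(1,1)):
    mm=m&((X-.56)*c[0]>.05)&((Y-.003)*c[1]>.04); print(n,c,mm.sum(),np.percentile(Z[mm],90).round(4) if mm.sum() else '')
E
```

```text
t 6.72 tcp [0.5625 0.0024 0.2393] yaw -168.4 ydown [ 1.e-04  1.e-04 -1.e+00] F [ 1.   0.1 -3.3] open 0.0115
shift [ 5.000e-04  2.147e-01 -1.000e-04] turn10 -0.0 q6 -0.15
scene (-1, -1) 0 
scene (-1, 1) 0 
scene (1, -1) 0 
scene (1, 1) 0 
top (-1, -1) 0 
top (-1, 1) 0 
top (1, -1) 0 
top (1, 1) 0
```

View pics/s4.png

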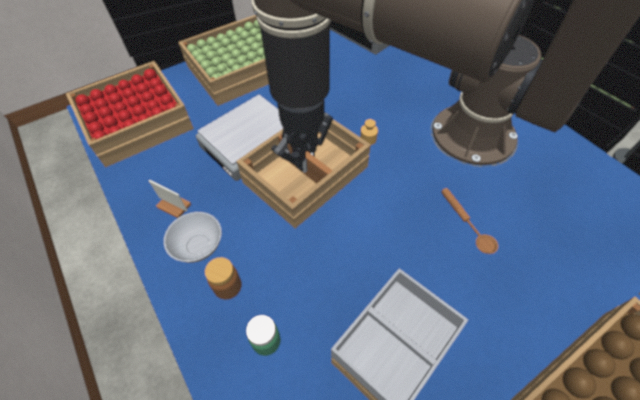

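View pics/t4.png

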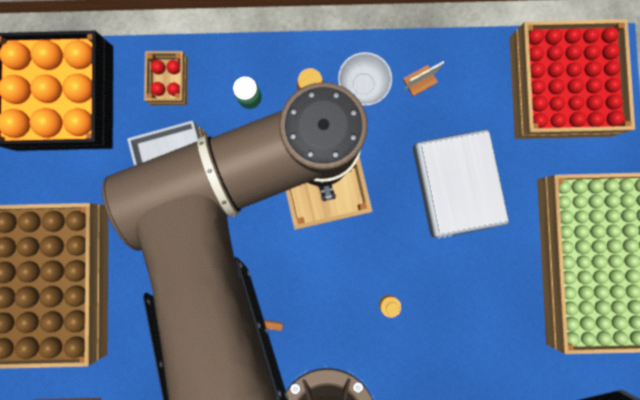

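```bash
python3 - <<'E'
from h import *
f=dict(np.load('/tmp/s4.npz')); P=pts(f)
for v,u in [(270,222),(238,195),(132,370),(330,262)]: print(P[v,u].round(3))
X,Y,Z=P[...,0],P[...,1],P[...,2]
m=(abs(X-.56)<.15)&(abs(Y)<.12)&(Z>.26)&(Z<.285)
a=np.radians(11.6);dx=X-.5625;dy=Y-.0024
lx=dx*np.cos(a)+dy*np.sin(a);ly=-dx*np.sin(a)+dy*np.cos(a)
for n,c in (('+x',lx>.093),('-x',lx<-.093),('+y',ly>.068),('-y',ly<-.068)):
    mm=m&c; print(n,mm.sum(),np.percentile(Z[mm],[50,90]).round(4) if mm.sum() else '')
# pan
m=(Z>.118)&(Z<.132)&(X>.4)&(X<.75)&(Y>.2)&(Y<.5)
print('pan',cv2.minAreaRect((P[m][:,:2]*1000).astype(np.float32)),np.median(Z[m]))
E
```

```text
[0.787 0.029 0.089]
[ 0.803 -0.129  0.003]
[ 0.268 -0.141  0.041]
[0.778 0.179 0.084]
+x 568 [0.2772 0.2804]
-x 223 [0.2789 0.2806]
+y 921 [0.2769 0.2805]
-y 175 [0.2792 0.2805]
pan ((580.988037109375, 334.1185302734375), (201.6265411376953, 150.30401611328125), 14.367847442626953) 0.125035452283089
```

Rim level at 0.2805 all round, so the crate touches the table at TCP z ≈ 0.024. Lowering.

step_arm --commands "0 0.015 0 0; 0 0.04 0 0; 0 0.07 0 0; 0 0.1 0 0; 0 0.13 0 0; 0 0.155 0 0; 0 0.175 0 0; 0 0.19 0 0; 0 0.2 0 0; 0 0.207 0 0; 0 0.212 0 0; 0 0.214 0 0"

```text
time: 8.32
eef_pos: [0.5627, 0.0028, 0.0253]
tcp_rot: [-1.106, -1.357, 1.357]
force: [0.8, -0.5, -3.4]
opening: 0.0115
```

step_arm --commands "0 0.0005 0 0; 0 0.001 0 0; 0 0.0015 0 0; 0 0.0015 0 0"

```text
time: 8.82
eef_pos: [0.5629, 0.0028, 0.0245]
tcp_rot: [-1.107, -1.358, 1.357]
force: [-3.1, 1.5, 5.8]
opening: 0.0114
```

step_arm --commands "0 0 0 0; 0 0 0 0; 0 0 0 0; 0 0 0 0; 0 0 0 0; 0 0 0 0" --jaw 1

```text
time: 9.57
eef_pos: [0.5626, 0.0027, 0.0238]
tcp_rot: [-1.106, -1.357, 1.357]
force: [-0.2, 0.9, -0.1]
opening: 0.0853
```

step_arm --commands "0 -0.005 0 0; 0 -0.02 0 0; 0 -0.045 0 0; 0 -0.08 0 0; 0 -0.12 0 0; 0 -0.16 0 0; 0 -0.19 0 0; 0 -0.21 0 0; 0 -0.21 0 0"

```text
time: 10.7
eef_pos: [0.5634, 0.0029, 0.2368]
tcp_rot: [-1.109, -1.361, 1.355]
force: [0.3, 0.1, -0.3]
opening: 0.0853
```

```bash
cat >> h.py <<'E'
def rect(P,zl,zh,c,r=.15,pr=True):
    X,Y,Z=P[...,0],P[...,1],P[...,2]
    m=(Z>zl)&(Z<zh)&(abs(X-c[0])<r)&(abs(Y-c[1])<r)
    n,l,s,_=cv2.connectedComponentsWithStats(m.astype(np.uint8)); k=1+np.argmax(s[1:,4])
    q=P[l==k]; (c,sz,a)=cv2.minAreaRect((q[:,:2]*1000).astype(np.float32))
    if sz[0]<sz[1]: sz=sz[::-1]; a-=90
    print('rect c',np.round(c,1),'sz',np.round(sz,1),'yaw',round(a,2),'z',np.median(q[:,2]).round(4),s[k,4])
E
python3 - <<'E'
from h import *
f=grab('scene','s5.png'); P=pts(f); np.savez('/tmp/s5.npz',**f)
rect(P,.118,.132,(.58,.334)); rect(P,.055,.075,(.56,.0))
P0=pts(dict(np.load('/tmp/scene0.npz'))); rect(P0,.183,.197,(.58,.334)); rect(P0,.063,.077,(.55,-.33))
go(.58,.334,.2,12)
E
```

```text
rect c [580.8 334.2] sz [201.8 150.1] yaw 14.34 z 0.125 1875
rect c [561.8   3.4] sz [202.4 152.6] yaw 11.48 z 0.0643 1733
rect c [575.9 334.8] sz [202.  150.3] yaw 11.55 z 0.19 3377
rect c [ 549.4 -328.7] sz [210.6 163.5] yaw 9.42 z 0.0696 3400
t 10.75 tcp [0.5627 0.0028 0.2352] yaw -168.37 ydown [ 2.2e-03  9.0e-04 -1.0e+00] F [ 0.1  0.2 -0. ] open 0.0858
shift [ 0.3209  0.0355 -0.0836] turn10 -0.037 q6 -0.15
```

View pics/s5.png

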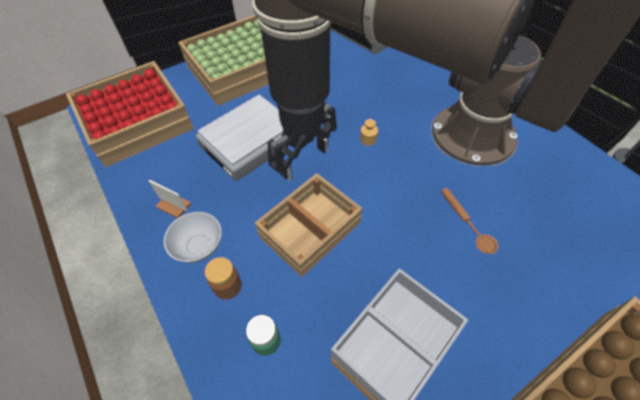

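The crate stands in the middle at (0.562, 0.003) and the pan is exposed, with its bar at about (383,335). Moving over the pan.

step_arm --commands "0.01 0 -0.0025 0; 0.035 0 -0.009 0; 0.07 0 -0.018 0; 0.11 0 -0.028 0; 0.15 0 -0.039 -0.1; 0.19 0 -0.05 -0.15; 0.23 0 -0.06 -0.2; 0.265 0 -0.07 -0.27; 0.295 0 -0.078 -0.27; 0.314 0 -0.083 -0.27; 0.322 0 -0.085 -0.27; 0.322 0 -0.085 -0.27"

```text
time: 12.25
eef_pos: [0.5808, 0.3351, 0.2336]
tcp_rot: [-1.08, -1.391, 1.391]
force: [-0.1, -0.5, 0.4]
opening: 0.0853
```

```bash
python3 - <<'E'
from h import *
go(.5813,.3342,.095,14.3)
f=grab('wrist','w6.png'); np.savez('/tmp/w6.npz',**f)
f=grab('top','t6.png'); P=pts(f); rect(P,.055,.07,(.56,.0))
E
```

```text
t 12.25 tcp [0.5808 0.3351 0.2336] yaw -165.66 ydown [-3.e-04 -3.e-04 -1.e+00] F [-0.1 -0.5  0.4] open 0.0853
shift [-0.001   0.1386 -0.0003] turn10 0.004 q6 -0.56
rect c [562.7   1.8] sz [200.4 150.1] yaw 11.68 z 0.0627 1451
```

View pics/w6.png

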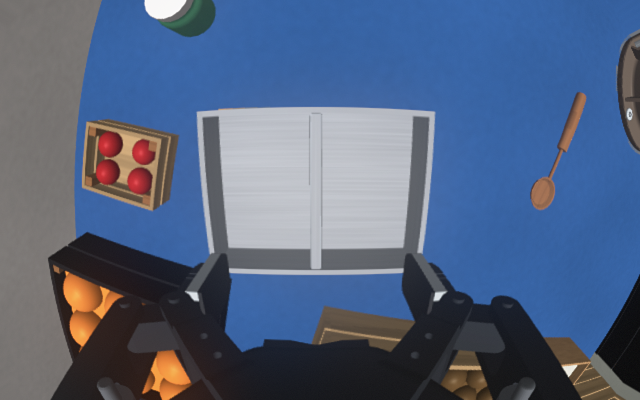

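The bar (column ~316) is centred between the fingers and parallel to them. Going down and gripping.

step_arm --commands "-0.001 0.02 0 0; -0.001 0.045 0 0; -0.001 0.07 0 0; -0.001 0.093 0 0; -0.001 0.112 0 0; -0.001 0.125 0 0; -0.001 0.133 0 0; -0.001 0.138 0 0; -0.001 0.138 0 0"

```text
time: 13.48
eef_pos: [0.5812, 0.3343, 0.0959]
tcp_rot: [-1.08, -1.391, 1.391]
force: [0.1, -0.2, 0.0]
opening: 0.0853
```

step_arm --commands "0 0 0 0; 0 0 0 0; 0 0 0 0; 0 0 0 0; 0 0 0 0; 0 0 0 0; 0 0 0 0; 0 0 0 0" --jaw 0 --force 70

```text
time: 14.48
eef_pos: [0.5813, 0.3345, 0.0961]
tcp_rot: [-1.08, -1.392, 1.391]
force: [-0.2, -0.1, 2.7]
opening: 0.0091
```

step_arm --commands "0 -0.004 0 0; 0 -0.01 0 0; 0 -0.02 0 0; 0 -0.035 0 0; 0 -0.055 0 0; 0 -0.075 0 0; 0 -0.095 0 0; 0 -0.11 0 0; 0 -0.118 0 0; 0 -0.12 0 0; 0 -0.12 0 0"

```text
time: 15.85
eef_pos: [0.5809, 0.3341, 0.2152]
tcp_rot: [-1.08, -1.39, 1.392]
force: [-1.0, 0.6, -3.6]
opening: 0.0089
```

```bash
python3 - <<'E'
from h import *
go(.5493,-.3298,.215,9.35)
f=grab('wrist','w7.png')
f=grab('scene','s7.png'); P=pts(f); rect(P,.235,.252,(.58,.334))
E
```

```text
t 15.85 tcp [0.5809 0.3341 0.2152] yaw -165.67 ydown [-8.e-04 -5.e-04 -1.e+00] F [-1.   0.6 -3.6] open 0.0089
shift [-6.354e-01  6.000e-04  1.950e-01] turn10 0.498 q6 -0.56
rect c [580.9 333.9] sz [200.6 150.4] yaw 14.41 z 0.2438 2181
```

View pics/w7.png

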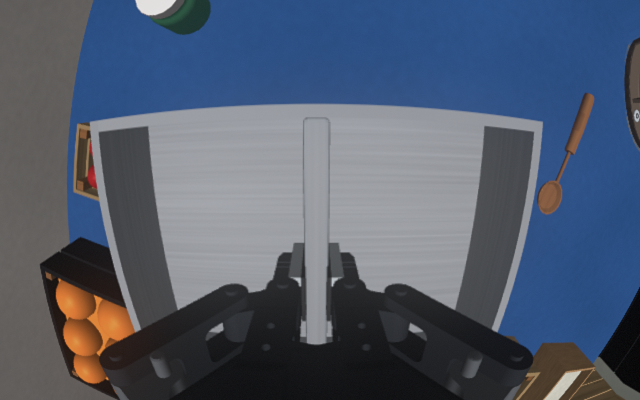

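View pics/s7.png

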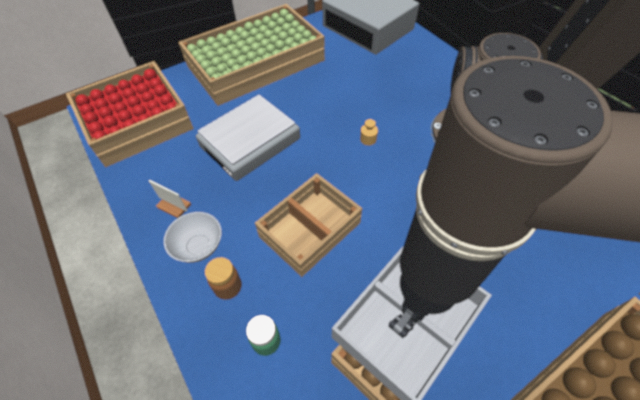

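The pan hangs level and centred in the grip. Carrying it to the scale in two calls.

step_arm --commands "-0.01 0 0.003 0; -0.03 0 0.009 0; -0.06 0 0.018 0.04; -0.095 0 0.029 0.08; -0.135 0 0.041 0.12; -0.175 0 0.054 0.15; -0.215 0 0.066 0.18; -0.255 0 0.078 0.21; -0.295 0 0.09 0.25; -0.335 0 0.103 0.28; -0.375 0 0.115 0.31; -0.41 0 0.126 0.34"

```text
time: 17.45
eef_pos: [0.559, -0.0973, 0.2163]
tcp_rot: [-1.114, -1.348, 1.347]
force: [-0.0, -0.7, -4.3]
opening: 0.0088
```

```bash
python3 - <<'E'
from h import *
go(.5493,-.3298,.215,9.35)
E
```

```text
t 17.45 tcp [ 0.559  -0.0973  0.2163] yaw -169.17 ydown [ 7.e-04 -0.e+00 -1.e+00] F [-0.  -0.7 -4.3] open 0.0088
shift [-0.2265  0.0013  0.0533] turn10 0.148 q6 0.02
```

step_arm --commands "-0.03 0 0.007 0.02; -0.065 0 0.015 0.04; -0.1 0 0.024 0.06; -0.135 0 0.032 0.09; -0.165 0 0.039 0.11; -0.19 0 0.045 0.13; -0.21 0 0.049 0.15; -0.22 0 0.052 0.15; -0.225 0 0.053 0.15; -0.225 0 0.053 0.15; -0.225 0 0.053 0.15"

```text
time: 18.82
eef_pos: [0.5514, -0.3245, 0.2159]
tcp_rot: [-1.126, -1.33, 1.33]
force: [0.2, 0.4, -3.9]
opening: 0.0088
```

```bash
python3 - <<'E'
from h import *
go(.5493,-.3298,.0415,9.35)
f=grab('scene','s8.png'); P=pts(f); rect(P,.235,.255,(.55,-.33)); np.savez('/tmp/s8.npz',**f)
f=grab('top','t8.png'); P=pts(f); rect(P,.235,.255,(.55,-.33)); rect(P,.06,.08,(.58,.334)); np.savez('/tmp/t8.npz',**f)
E
```

```text
t 18.82 tcp [ 0.5514 -0.3245  0.2159] yaw -170.51 ydown [ 1.e-04  1.e-04 -1.e+00] F [ 0.2  0.4 -3.9] open 0.0088
shift [-0.0049  0.1743  0.003 ] turn10 0.014 q6 0.39
rect c [ 550.8 -324.5] sz [202.5 155. ] yaw 9.44 z 0.243 1088
rect c [ 462.1 -363.9] sz [131.2  49.3] yaw -57.95 z 0.2418 279
rect c [580.  332.8] sz [202.2 151.9] yaw 13.16 z 0.0723 1779
```

View pics/s8.png

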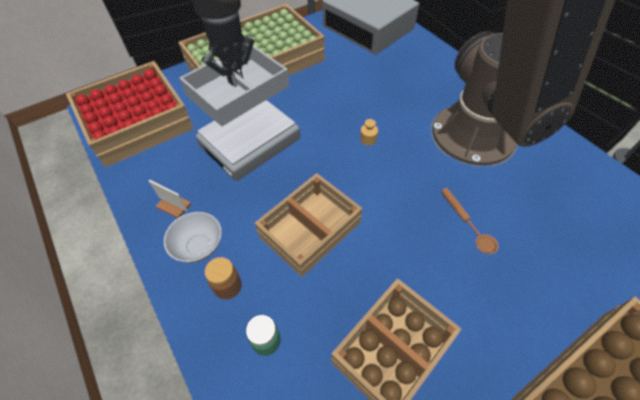

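View pics/t8.png

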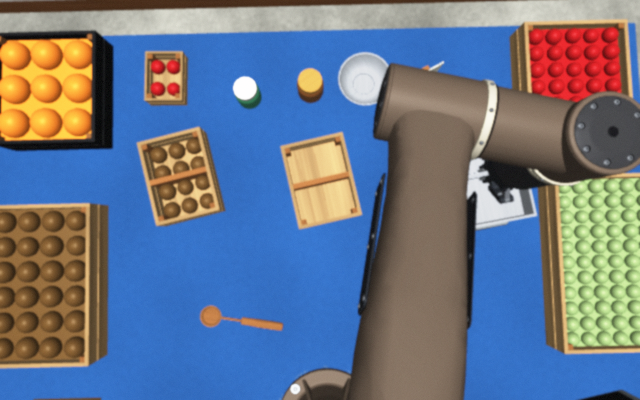

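```bash
python3 - <<'E'
from h import *
def cast(f,uv,z):
    h=400; fl=h/2/np.tan(np.radians(f['fovy'])/2); T=f['cam_to_world']
    d=np.c_[(uv[:,0]-f['cx'])/fl,(uv[:,1]-f['cy'])/fl,np.ones(len(uv))]@T[:3,:3].T
    return T[:3,3]+d*((z-T[2,3])/d[:,2])[:,None]
for cam,roi in (('scene',(185,90,310,185)),('top',(405,120,520,245))):
    f=dict(np.load(f'/tmp/{cam}0.npz')); im=f['pixels']; hsv=cv2.cvtColor(im,cv2.COLOR_RGB2HSV)
    x0,y0,x1,y1=roi
    sub=im[y0:y1,x0:x1]; cv2.imwrite(f'pics/z_{cam}.png',cv2.resize(cv2.cvtColor(sub,cv2.COLOR_RGB2BGR),None,fx=5,fy=5,interpolation=cv2.INTER_NEAREST)) 
    for V in (130,150,170):
        m=np.zeros(im.shape[:2],np.uint8); m[y0:y1,x0:x1]=((hsv[...,2]>V)&(hsv[...,1]<70))[y0:y1,x0:x1]
        c=max(cv2.findContours(m,cv2.RETR_EXTERNAL,cv2.CHAIN_APPROX_NONE)[0],key=cv2.contourArea).reshape(-1,2).astype(float)
        p=cast(f,c,.07)[:,:2]*1000
        print(cam,V,cv2.minAreaRect(p.astype(np.float32)))
E
```

```text
scene 130 ((554.3485107421875, -315.64373779296875), (225.80445861816406, 184.07949829101562), 9.516819953918457)
scene 150 ((552.7706298828125, -317.4998779296875), (222.1239776611328, 180.57310485839844), 9.398326873779297)
scene 170 ((549.19482421875, -327.8206787109375), (211.69761657714844, 161.37649536132812), 9.398326873779297)
top 130 ((548.0369873046875, -323.88629150390625), (224.6600799560547, 173.767333984375), 9.443838119506836)
top 150 ((547.974609375, -324.4850158691406), (224.4789581298828, 172.50254821777344), 9.383763313293457)
top 170 ((547.2064208984375, -325.32867431640625), (222.5688934326172, 171.17855834960938), 9.434874534606934)
```

View pics/z_scene.png

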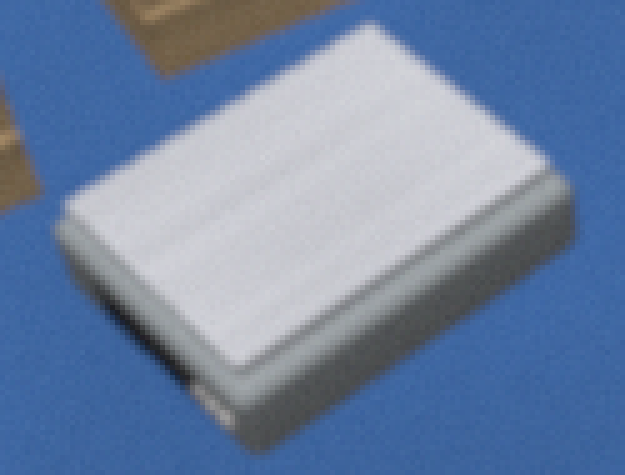

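View pics/z_top.png

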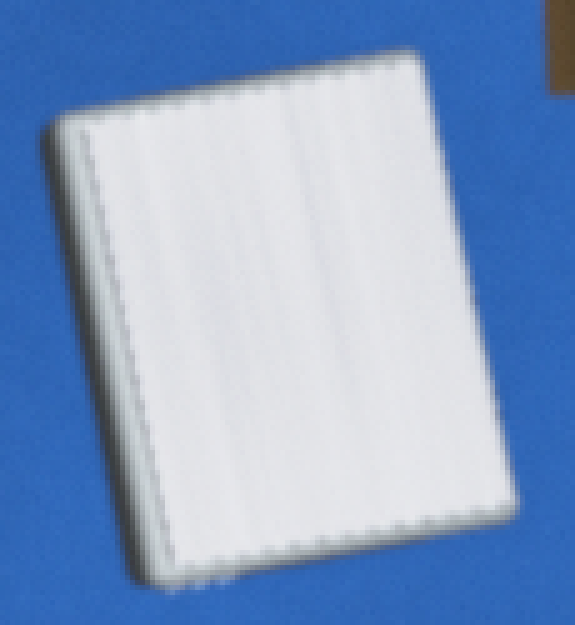

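```bash
python3 - <<'E'
from h import *
def cast(f,uv,z):
    h=400; fl=h/2/np.tan(np.radians(f['fovy'])/2); T=f['cam_to_world']
    d=np.c_[(uv[:,0]-f['cx'])/fl,(uv[:,1]-f['cy'])/fl,np.ones(len(uv))]@T[:3,:3].T
    return T[:3,3]+d*((z-T[2,3])/d[:,2])[:,None]
for cam,roi,VV in (('scene',(185,90,310,185),(165,170,175,180)),('top',(405,120,520,245),(200,210,215,220))):
    f=dict(np.load(f'/tmp/{cam}0.npz')); im=f['pixels']; hsv=cv2.cvtColor(im,cv2.COLOR_RGB2HSV)
    x0,y0,x1,y1=roi
    for V in VV:
        m=np.zeros(im.shape[:2],np.uint8); m[y0:y1,x0:x1]=((hsv[...,2]>V)&(hsv[...,1]<30))[y0:y1,x0:x1]
        c=max(cv2.findContours(m,cv2.RETR_EXTERNAL,cv2.CHAIN_APPROX_NONE)[0],key=cv2.contourArea).reshape(-1,2).astype(float)
        p=cast(f,c,.07)[:,:2]*1000
        print(cam,V,cv2.minAreaRect(p.astype(np.float32)))
go(.5499,-.3290,.0435,9.4)
E
```

```text
scene 165 ((550.3728637695312, -325.6116638183594), (209.64524841308594, 157.9703826904297), 9.323424339294434)
scene 170 ((550.159912109375, -325.8330078125), (209.15289306640625, 157.60369873046875), 9.323869705200195)
scene 175 ((549.7471923828125, -326.0274353027344), (208.27572631835938, 157.35255432128906), 9.323424339294434)
scene 180 ((549.6671142578125, -326.49444580078125), (208.02842712402344, 156.5711212158203), 9.243086814880371)
top 200 ((548.7095336914062, -325.518798828125), (213.8542022705078, 166.72872924804688), 9.424410820007324)
top 210 ((549.8524169921875, -327.8931884765625), (211.26089477539062, 161.8956756591797), 9.592315673828125)
top 215 ((549.8489379882812, -329.43060302734375), (210.86668395996094, 157.38754272460938), 9.265880584716797)
top 220 ((549.9268798828125, -328.9775695800781), (210.40260314941406, 156.4457244873047), 9.400931358337402)
t 18.93 tcp [ 0.5515 -0.3245  0.2159] yaw -170.51 ydown [ 1.e-04  0.e+00 -1.e+00] F [ 0.1 -0.1 -3.7] open 0.009
shift [-0.0042  0.1724  0.0023] turn10 0.009 q6 0.39
```

step_arm --commands "-0.001 0.015 0.001 0; -0.003 0.035 0.002 0.01; -0.0036 0.06 0.0022 0.01; -0.0036 0.08 0.0022 0.01; -0.0036 0.096 0.0022 0.01; -0.0036 0.107 0.0022 0.01; -0.0036 0.114 0.0022 0.01; -0.0036 0.117 0.0022 0.01; -0.0036 0.117 0.0022 0.01"

```text
time: 20.05
eef_pos: [0.5499, -0.3291, 0.0991]
tcp_rot: [-1.128, -1.329, 1.328]
force: [-0.6, -0.5, -5.0]
opening: 0.009
```

```bash
python3 - <<'E'
from h import *
go(.5498,-.3283,.0915,9.4)
for n,roi in (('scene',(180,60,315,190)),('top',(400,115,540,250))):
    f=grab(n,n+'9.png'); P=pts(f); rect(P,.12,.14,(.55,-.33)); x0,y0,x1,y1=roi
    cv2.imwrite(f'pics/z9_{n}.png',cv2.resize(cv2.cvtColor(f['pixels'][y0:y1,x0:x1],cv2.COLOR_RGB2BGR),None,fx=4,fy=4,interpolation=cv2.INTER_CUBIC))
E
```

```text
t 20.05 tcp [ 0.5499 -0.3291  0.0991] yaw -170.65 ydown [ 4.e-04 -2.e-04 -1.e+00] F [-0.6 -0.5 -5. ] open 0.009
shift [ 0.0008  0.0076 -0.    ] turn10 -0.005 q6 0.4
rect c [ 548.8 -329.2] sz [203.  154.9] yaw 8.97 z 0.1268 754
rect c [ 478.5 -356.8] sz [121.8  52.2] yaw -80.02 z 0.1254 208
```

View pics/z9_scene.png

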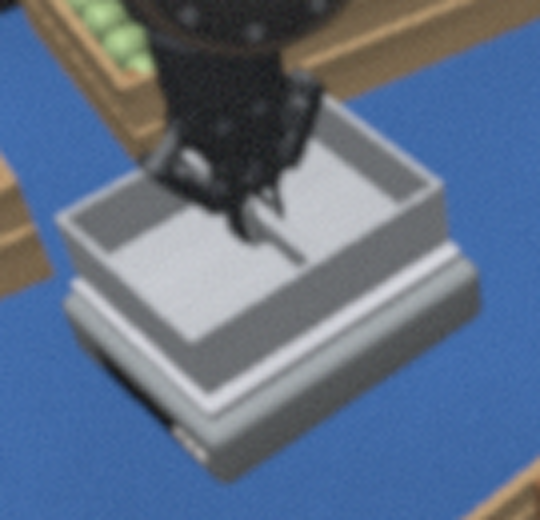

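View pics/z9_top.png

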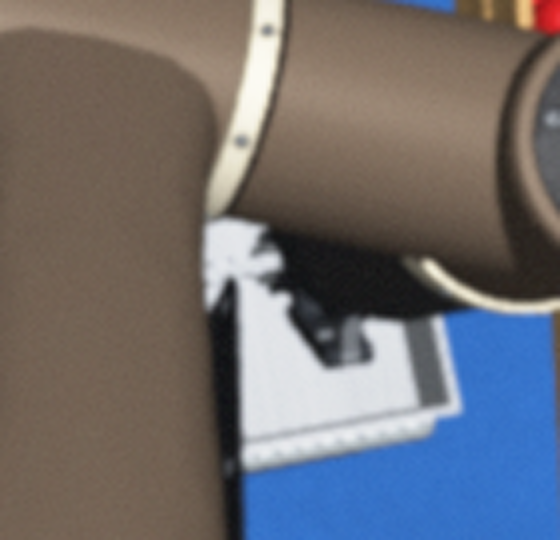

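Square over the plate with roughly even margins. Lowering to contact.

step_arm --commands "0.0003 0.002 0 0; 0.0003 0.004 0 0; 0.0003 0.006 0 0; 0.0003 0.007 0 0; 0.0003 0.007 0 0"

```text
time: 20.78
eef_pos: [0.5496, -0.3287, 0.0917]
tcp_rot: [-1.127, -1.328, 1.328]
force: [-0.2, 0.3, -3.2]
opening: 0.0089
```

```bash
python3 - <<'E'
from h import *
go(.5498,-.3287,.0905,9.4)
n,roi='scene',(180,60,315,190)
f=grab(n,n+'10.png'); P=pts(f); rect(P,.112,.135,(.55,-.33)); x0,y0,x1,y1=roi
cv2.imwrite(f'pics/z10_{n}.png',cv2.resize(cv2.cvtColor(f['pixels'][y0:y1,x0:x1],cv2.COLOR_RGB2BGR),None,fx=4,fy=4,interpolation=cv2.INTER_CUBIC))
np.savez('/tmp/s10.npz',**f)
E
```

```text
t 20.77 tcp [ 0.5496 -0.3287  0.0917] yaw -170.66 ydown [-2.e-04  0.e+00 -1.e+00] F [-0.2  0.3 -3.2] open 0.0089
shift [-0.      0.0012 -0.0002] turn10 -0.006 q6 0.4
rect c [ 549.  -328.3] sz [201.8 154.6] yaw 9.29 z 0.119 796
```

View pics/z10_scene.png

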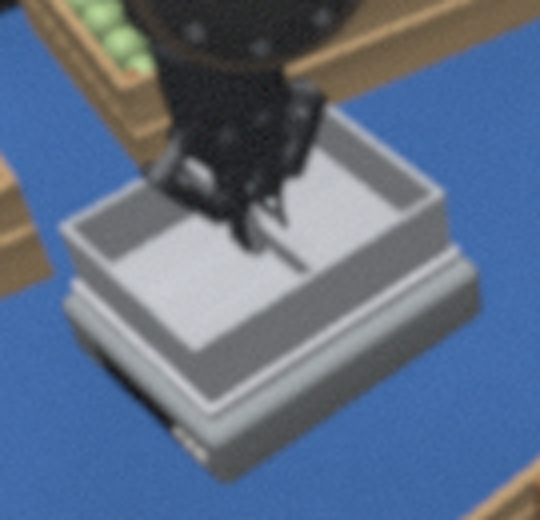

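Pan (549.0, −328.3, 9.3°) and plate (549.4, −328.7, 9.4°) agree in the same camera. I'm lowering the last millimetre.

step_arm --commands "0 0.0005 0 0; 0 0.001 0 0; 0 0.0015 0 0; 0 0.0015 0 0"

```text
time: 21.32
eef_pos: [0.5497, -0.3287, 0.091]
tcp_rot: [-1.128, -1.329, 1.329]
force: [-2.5, 2.1, 5.1]
opening: 0.0092
```

Contact (+5 N, up from −3.7 N). Releasing and rising.

step_arm --commands "0 0 0 0; 0 0 0 0; 0 0 0 0; 0 0 0 0; 0 0 0 0; 0 0 0 0" --jaw 1

```text
time: 22.08
eef_pos: [0.5496, -0.3287, 0.0903]
tcp_rot: [-1.128, -1.328, 1.328]
force: [0.2, 0.6, 0.3]
opening: 0.0854
```

step_arm --commands "0 -0.005 0 0; 0 -0.02 0 0; 0 -0.045 0 0; 0 -0.075 0 0; 0 -0.105 0 0; 0 -0.13 0 0; 0 -0.145 0 0; 0 -0.15 0 0; 0 -0.15 0 0"

```text
time: 23.2
eef_pos: [0.5494, -0.3286, 0.24]
tcp_rot: [-1.127, -1.328, 1.328]
force: [-0.7, 0.5, -0.8]
opening: 0.0853
```

```bash
python3 - <<'E'
from h import *
f=grab('scene','s11.png'); P=pts(f); np.savez('/tmp/s11.npz',**f)
rect(P,.112,.13,(.55,-.33)); rect(P,.055,.075,(.56,0)); rect(P,.068,.082,(.58,.334))
f=grab('top','t11.png'); P=pts(f); np.savez('/tmp/t11.npz',**f)
rect(P,.055,.07,(.56,0)); rect(P,.066,.08,(.58,.334))
for s in ('t6',): pass
x0,y0,x1,y1=(180,60,315,190)
go(.5627,.0028,.2,11.6)
im=cv2.imread('pics/s11.png')
cv2.imwrite('pics/z11.png',cv2.resize(im[y0:y1,x0:x1],None,fx=4,fy=4,interpolation=cv2.INTER_CUBIC))
E
```

```text
rect c [ 548.8 -330.1] sz [203.1 157.2] yaw 9.37 z 0.1185 940
rect c [562.1   3.5] sz [201.6 152.2] yaw 11.5 z 0.0643 1738
rect c [578.8 333.9] sz [201.8 150.2] yaw 13.06 z 0.0751 2343
rect c [562.7   1.7] sz [200.7 150.5] yaw 11.76 z 0.0627 1455
rect c [579.3 332.5] sz [201.  151.6] yaw 13.09 z 0.0727 1583
t 23.3 tcp [ 0.5492 -0.3285  0.2392] yaw -170.67 ydown [-1.6e-03  7.0e-04 -1.0e+00] F [-0.4  0.5  0.2] open 0.0856
shift [ 0.3247  0.0394 -0.0671] turn10 -0.227 q6 0.4
```

View pics/z11.png

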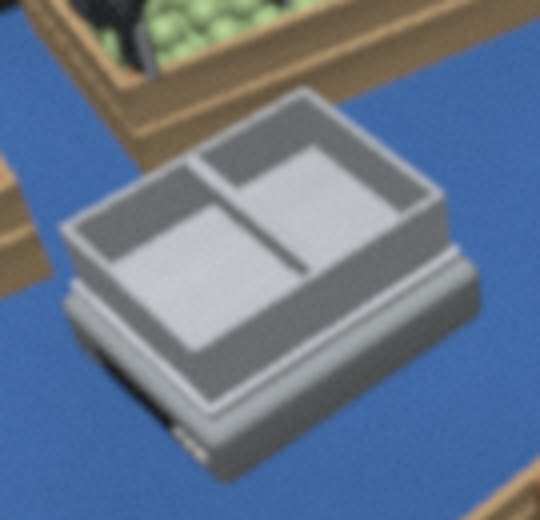

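View pics/s11.png

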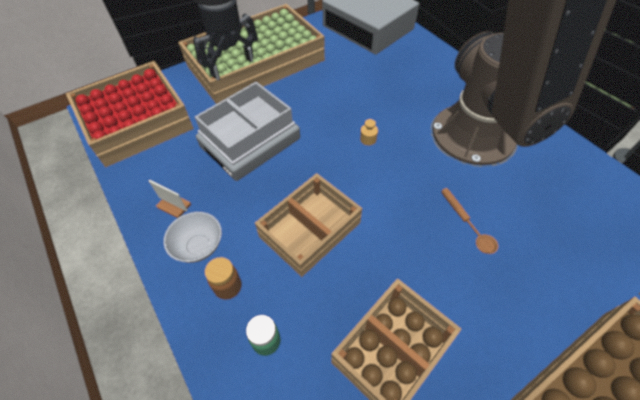

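Pan sits centred and square (margins even). Both cameras agree that the upper crate must move by about (16.7, 330.6) mm and turn about +1.5° to match the lower crate. Going back for the crate.

step_arm --commands "0.01 0 -0.002 0; 0.035 0 -0.007 0; 0.07 0 -0.015 -0.05; 0.11 0 -0.023 -0.1; 0.15 0 -0.031 -0.15; 0.19 0 -0.039 -0.2; 0.23 0 -0.048 -0.23; 0.267 0 -0.055 -0.23; 0.297 0 -0.061 -0.23; 0.317 0 -0.066 -0.23; 0.325 0 -0.067 -0.23; 0.325 0 -0.067 -0.23"

```text
time: 24.8
eef_pos: [0.5629, 0.0029, 0.2402]
tcp_rot: [-1.106, -1.357, 1.358]
force: [-1.0, 0.1, -0.2]
opening: 0.0853
```

```bash
python3 - <<'E'
from h import *
go(.5626,.0028,.0245,11.6)
f=grab('wrist','w12.png')
f=grab('top','t12.png'); P=pts(f); np.savez('/tmp/t12.npz',**f)
rect(P,.11,.13,(.55,-.33))
E
```

```text
t 24.8 tcp [0.5629 0.0029 0.2402] yaw -168.34 ydown [-3.e-04 -2.e-04 -1.e+00] F [-1.   0.1 -0.2] open 0.0853
shift [-0.000e+00  2.157e-01  2.000e-04] turn10 0.006 q6 -0.15
rect c [ 549.6 -330.1] sz [200.4 153. ] yaw 9.34 z 0.1171 1197
```

View pics/w12.png

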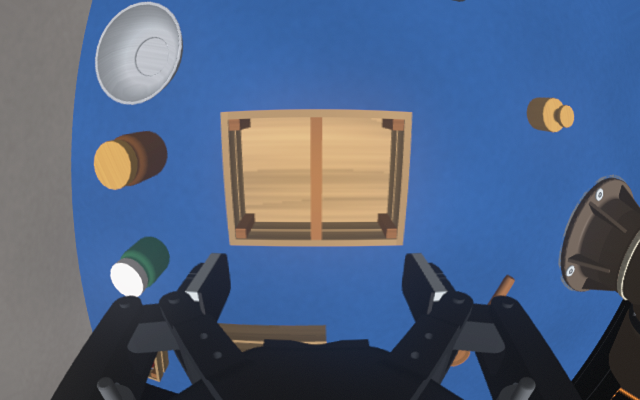

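View pics/t12.png

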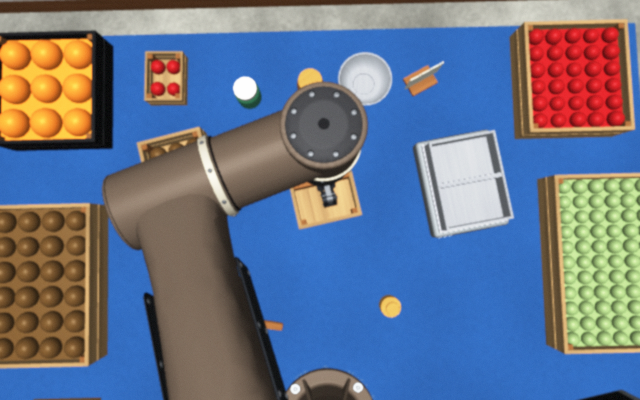

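In the top view the pan is at (549.6, −330.1, 9.3°) and the plate at (549.2, −330.9, 9.3°): aligned. The crate board is centred between the fingers, so I'm going down to grip.

step_arm --commands "0 0.015 0 0; 0 0.045 0 0; 0 0.08 0 0; 0 0.115 0 0; 0 0.145 0 0; 0 0.17 0 0; 0 0.19 0 0; 0 0.203 0 0; 0 0.211 0 0; 0 0.215 0 0; 0 0.215 0 0"

```text
time: 26.28
eef_pos: [0.5632, 0.0029, 0.0255]
tcp_rot: [-1.106, -1.358, 1.357]
force: [-0.1, -0.3, -0.1]
opening: 0.0854
```

step_arm --commands "0 0 0 0; 0 0 0 0; 0 0 0 0; 0 0 0 0; 0 0 0 0; 0 0 0 0; 0 0 0 0; 0 0 0 0" --jaw 0 --force 60

```text
time: 27.28
eef_pos: [0.5631, 0.0029, 0.0255]
tcp_rot: [-1.106, -1.358, 1.357]
force: [-1.2, 0.3, 5.7]
opening: 0.0114
```

step_arm --commands "0 -0.004 0 0; 0 -0.012 0 0; 0 -0.03 0 0; 0 -0.055 0 0; 0 -0.085 0 0; 0 -0.11 0 0; 0 -0.13 0 0; 0 -0.143 0 0; 0 -0.148 0 0; 0 -0.15 0 0; 0 -0.15 0 0"

```text
time: 28.65
eef_pos: [0.5627, 0.0028, 0.1747]
tcp_rot: [-1.106, -1.356, 1.358]
force: [0.1, 0.3, -3.9]
opening: 0.0112
```

```bash
python3 - <<'E'
from h import *
go(.5793,.3334,.175,13.08)
f=grab('scene','s13.png'); P=pts(f); s=ctrl.sense()['eef_pos']
rect(P,s[2]+.031,s[2]+.05,(.5626,.003))
E
```

```text
t 28.65 tcp [0.5627 0.0028 0.1747] yaw -168.37 ydown [-1.1e-03 -2.0e-04 -1.0e+00] F [ 0.1  0.3 -3.9] open 0.0112
shift [ 0.3205 -0.0004 -0.083 ] turn10 -0.145 q6 -0.15
rect c [562.1   3.5] sz [201.5 151.5] yaw 11.57 z 0.2135 1761
```

step_arm --commands "0.01 0 -0.003 0; 0.035 0 -0.009 0; 0.07 0 -0.018 -0.03; 0.11 0 -0.028 -0.06; 0.15 0 -0.039 -0.09; 0.19 0 -0.049 -0.12; 0.23 0 -0.06 -0.145; 0.265 0 -0.069 -0.145; 0.295 0 -0.076 -0.145; 0.313 0 -0.081 -0.145; 0.32 0 -0.083 -0.145; 0.32 0 -0.083 -0.145"

```text
time: 30.2
eef_pos: [0.5797, 0.3328, 0.1751]
tcp_rot: [-1.092, -1.375, 1.376]
force: [0.4, -1.1, -4.2]
opening: 0.0113
```

step_arm --commands "0 0.01 0 0; 0 0.025 0 0; 0 0.04 0 0; 0 0.05 0 0; 0 0.057 0 0; 0 0.062 0 0; 0 0.065 0 0; 0 0.065 0 0"

```text
time: 31.2
eef_pos: [0.5798, 0.3331, 0.1103]
tcp_rot: [-1.092, -1.376, 1.375]
force: [0.2, -0.2, -4.6]
opening: 0.0114
```

```bash
python3 - <<'E'
from h import *
go(.5793,.3334,.1,13.08)
f=grab('scene','s14.png'); P=pts(f); s=ctrl.sense()['eef_pos']
rect(P,s[2]+.031,s[2]+.05,(.58,.333))
cv2.imwrite('pics/z14.png',cv2.resize(cv2.imread('pics/s14.png')[230:400,310:500],None,fx=3.5,fy=3.5,interpolation=cv2.INTER_CUBIC))
E
```

```text
t 31.2 tcp [0.5798 0.3331 0.1103] yaw -166.91 ydown [ 1.e-04  0.e+00 -1.e+00] F [ 0.2 -0.2 -4.6] open 0.0114
shift [0.0004 0.0103 0.0004] turn10 0.001 q6 -0.58
rect c [578.9 333.4] sz [201.8 150.3] yaw 13.06 z 0.1498 2238
```

View pics/z14.png

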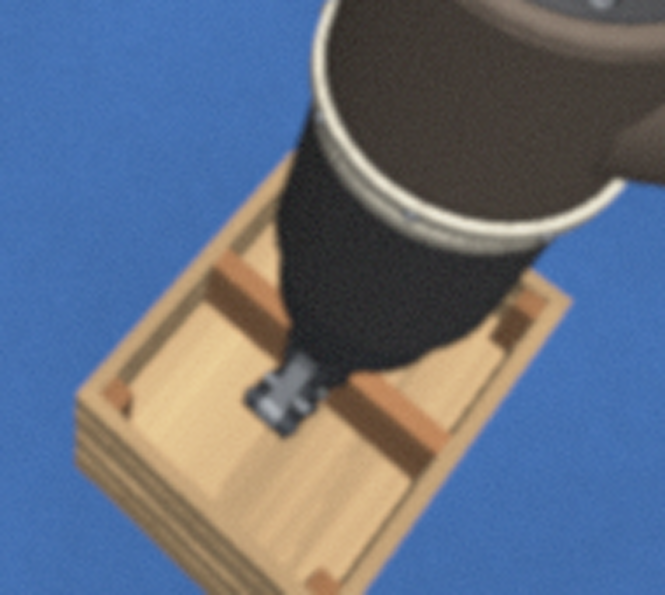

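Upper (578.9, 333.4, 13.06°) against lower (578.8, 333.9, 13.06°) in the same camera: in line. Lowering the last 10 mm.

step_arm --commands "0.0004 0.003 0 0; 0.0004 0.006 0 0; 0.0004 0.008 0 0; 0.0004 0.009 0 0; 0.0004 0.009 0 0"

```text
time: 31.88
eef_pos: [0.5797, 0.3334, 0.1012]
tcp_rot: [-1.092, -1.375, 1.376]
force: [-0.1, 0.6, -3.3]
opening: 0.0114
```

step_arm --commands "0 0.0005 0 0; 0 0.001 0 0; 0 0.001 0 0"

```text
time: 32.25
eef_pos: [0.5797, 0.3335, 0.1006]
tcp_rot: [-1.092, -1.376, 1.375]
force: [-2.1, 0.5, -1.7]
opening: 0.0112
```

step_arm --commands "0 0.0005 0 0; 0 0.0008 0 0; 0 0.0008 0 0; 0 0.0008 0 0"

```text
time: 32.75
eef_pos: [0.5797, 0.3335, 0.1006]
tcp_rot: [-1.093, -1.376, 1.375]
force: [-3.2, -1.1, 5.6]
opening: 0.0112
```

Contact. Releasing and rising.

step_arm --commands "0 0 0 0; 0 0 0 0; 0 0 0 0; 0 0 0 0; 0 0 0 0; 0 0 0 0" --jaw 1

```text
time: 33.5
eef_pos: [0.5797, 0.3334, 0.0995]
tcp_rot: [-1.092, -1.375, 1.376]
force: [-0.2, -0.1, 0.6]
opening: 0.0854
```

step_arm --commands "0 -0.005 0 0; 0 -0.02 0 0; 0 -0.045 0 0; 0 -0.075 0 0; 0 -0.105 0 0; 0 -0.13 0 0; 0 -0.145 0 0; 0 -0.15 0 0; 0 -0.15 0 0"

```text
time: 34.62
eef_pos: [0.5794, 0.3333, 0.2492]
tcp_rot: [-1.092, -1.375, 1.376]
force: [0.3, 0.5, -0.9]
opening: 0.0853
```

step_arm --commands "-0.015 0 0.004 0; -0.05 0 0.013 0; -0.09 0 0.023 0; -0.13 0 0.034 0; -0.17 0 0.044 0; -0.21 0 0.055 0; -0.25 0 0.065 0; -0.28 0 0.073 0; -0.3 0 0.078 0; -0.3 0 0.078 0; -0.3 0 0.078 0"

```text
time: 36.0
eef_pos: [0.5716, 0.0238, 0.2492]
tcp_rot: [-1.092, -1.375, 1.376]
force: [0.3, 0.4, 0.1]
opening: 0.0854
```

```bash
python3 - <<'E'
from h import *
f=grab('scene','s15.png'); P=pts(f)
rect(P,.13,.147,(.58,.333)); rect(P,.11,.13,(.55,-.33))
cv2.imwrite('pics/z15.png',cv2.resize(cv2.imread('pics/s15.png')[230:400,310:500],None,fx=3.5,fy=3.5,interpolation=cv2.INTER_CUBIC))
print(ctrl.sense()['eef_pos'])
E
```

```text
rect c [579.2 333.8] sz [201.5 150.3] yaw 13.13 z 0.14 3010
rect c [ 549.4 -328. ] sz [200.7 155. ] yaw 9.34 z 0.1181 923
[0.57162582 0.02407308 0.24925982]
```

View pics/z15.png

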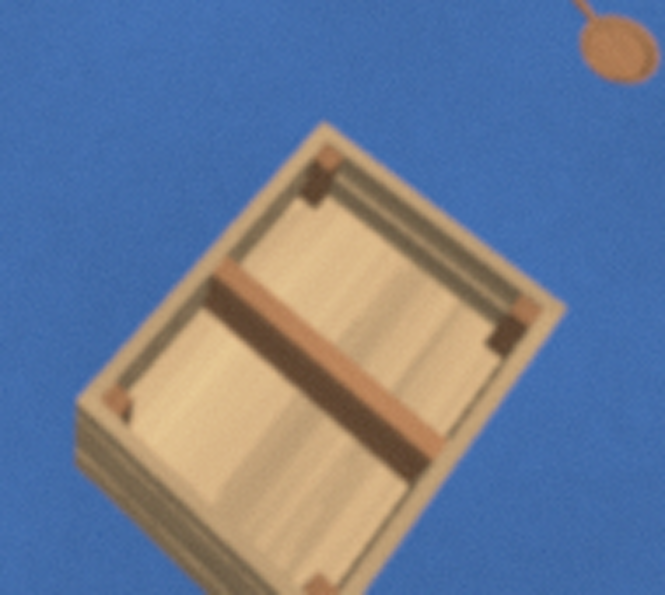

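View pics/s15.png

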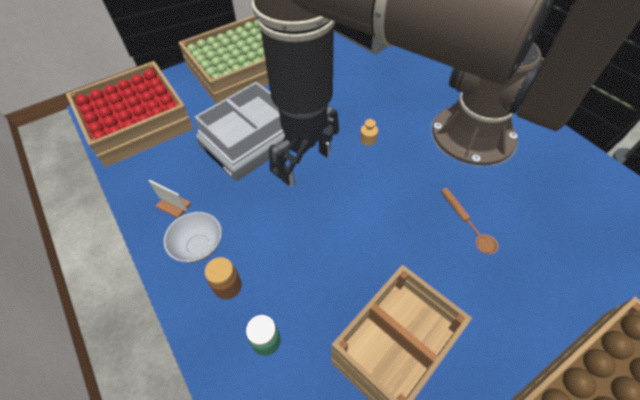

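Upper crate is at (579.2, 333.8, 13.1°), rim 0.140, flush on the lower crate. The pan is on the scale at about (242,118), and the gripper is clear. Handing in.

```bash
python3 - <<'E'
from station import ctrl
print(ctrl.close_job())
E
```

```text
the job is handed in; nothing more can be done
None
```

The job is done and handed in after about 36 s of the 67 s allowed. I lifted the upper crate off and rested it midway, set the pan on the scale, and stacked the crate back on the lower one. Each piece was lowered until the wrist felt light contact (about 5–6 N) before I let go.

Last checks, in mm with yaw in degrees:

| Check | Camera | Placed piece | Target | Difference |
|---|---|---|---|---|
| Pan on plate | scene | (549.4, −328.0), 9.3° | (549.4, −328.7), 9.4° | 0.7 mm, 0.1° |
| Pan on plate | top | (549.6, −330.1), 9.3° | (549.2, −330.9), 9.3° | 0.9 mm, under 0.1° |
| Upper crate on lower crate | scene | (579.2, 333.8), 13.1° | (578.8, 333.9), 13.1° | 0.4 mm, 0.1° |

- **Height:** the upper crate's rim is at 0.140 m, as it should be when it sits on the lower crate.
- **Lower crate:** it showed no movement after the pan came off. It could not be seen before that or measured after restacking.
- **Disagreements:** the two cameras differ by 1–2 mm in absolute y, so I compared each pair within one camera. My colour-based plate estimates scattered by several millimetres in y, so I relied on the depth-based ones. Repeat measurements of the pan at rest varied by about 2 mm in y because its rim was partly noisy or hidden.
- **Not checked:** I did not compare the finished stack in the top camera.

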